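# Refit the pivot pin of a swing-arm towel rail

### The arm

A 6-joint arm with a two-finger parallel gripper is mounted at the origin on a cart in front of the work surface, level with it; the furniture and walls round the work are solid. World frame = base frame: x ahead of the robot, y to its left, z up, the work surface at z = 0. Lengths are in mm, angles in degrees, forces in N, time in s.
With the tool pointing down it reaches from about 325 to 775 mm from the base axis. Payload 5.5 kg.
Tool frame: the origin (TCP) lies midway between the tips of the shut fingers; the grasp point (between the pads) lies 19 mm behind it; x points along the fingers, y is the direction in which the jaws open and shut, and the axes are right-handed (so a half turn about x gives the same grasp; the last joint's range is limited). The gripper opens to 88 mm and grips with 3 to 60 N. Pads are 20 mm wide; open, the fingers measure 115 mm over their backs; the gripper's body (75 mm by 178 mm) begins 61 mm behind the grasp point.
Start: joints at [-74.754, 5.22, 70.514, -0, 104.267, -3.249], TCP at [190.334, -569.025, 222.631] pointing down, gripper open.
Joint ranges: [-164.24, 164.24], [-49.07, 125.15], [9.68, 141.18], [-86.29, 266.29], [3.28, 154.24], [-151.56, 151.56]. Speed limits (degrees/s): [147.25, 147.25, 172.46, 180, 180, 180].

### API

Orientations are given as a 3x3 rotation matrix whose columns are the frame's x, y, z axes.
In Python, from cell import * gives the robot as it stands.
- The arm moves only by the shell command python3 -m crank 'ROWS' [FORCE]. ROWS is JSON, a list of rows, each a list of 7 numbers: the shift along the tool's x, y, z in cm, then the turn, a rotation vector about the tool's x, y, z in rad, then the gripper command: -1 is fully open, 1 is shut, values between are in proportion. In form: [[x, y, z, rx, ry, rz, grip], ...]. A call has 1 to 8 rows; each row shifts and turns the commanded pose from where the row before left it, along the tool's axes as they then stand; what a row does not reach is not made up. A row lasts 1/8 s, in which the tool goes at most 62.5 mm and 10.7 degrees, less where a joint would pass 70% of its speed; a pose out of reach is approached as far as the arm can. A call is refused whole if a number of a shift passes 6.25 or a number of a turn 0.188, either way. A call with a gripper value outside its range is refused whole. The fingers move at their own pace and stop on an object; FORCE is the grip in N (left out, the last holds). Time passes only in rows, so rows that do not move let the fingers close. It gives the time, the measured TCP pose, the force and the opening at its end, in the units of the state.
- read_state(): the state, without advancing time (a new reading comes with each control period).
- get_image(name): name is "scene" or "top"; returns (picture, depth): 400x640x3 uint8, red, green, blue; 400x640 float32, mm along the optical axis (not along the pixel's ray), 0 where there is no reading.
- camera_info(name): a dict with "mtx" (3x3 intrinsics, pixels), "xyz" and "attitude" of the camera in the world. Camera axes: x right, y down, z forward; pixel columns grow to the right and rows downward; lengths in mm; the calibration is good to about 2 mm. A picture is of the moment at which its call begins. camera_info takes no time and is no camera call.
- close_job(): hands the job in, once; it reports no verdict.
The state is a dict: "time": time; "joint_pos": joint angles; "joint_velocities": joint speeds; "joint_efforts": joint torques, N m; "tool_pos": TCP position; "ee_rot": TCP orientation; "force": force on the tool from outside, world axes, zero at the start; "wrist_torque": the same for the moment, N m; "finger_gap": finger opening in mm.
Only numpy, scipy, OpenCV 4.12 (cv2) and the standard library are available. Lean on these libraries where they do the work, as an engineer would, in place of code of your own. Each camera call takes 0.05 s, during which the arm holds its last target.

### The job

The swing arm of the counter-top towel rail has lost its pivot: take the pivot pin out of its little rest and thread it from above through the upper plate, the eye of the arm and the lower plate, until its collar lies flat on the upper plate, then let go. The head of the rail is not quite where its foot suggests, so feel for the hole gently, never pressing the pin harder than about 20 N, and leave the jar, the bell and the spice jar where they are.

Things in the scene. Friction and masses are not known exactly. Their poses are not given: they have to be found in the camera images.
- pivot_pin: steel pin, hung upright in the rest. Origin on its axis at the underside of the collar, z along the axis, up. Below: shaft 12 mm diameter, 62 mm long, its last 6 mm tapering to a flat tip of 9 mm diameter. Above: round collar 26 mm diameter, 4 mm thick (z 0 to 4 mm), then an upright black grip tab, z 4 to 41 mm, 14 mm thick along the pin's x and 24 mm wide along its y: pinch it across x from above. About 0.12 kg
- pin_tip (a point): centre of the pin's tip, 62 mm below the pin's origin
- pin_rest: fixed small steel rest, foot 70x70 mm, with a 54x54 mm top plate 80 mm above the counter, through whose 15 mm hole the pin hangs by its collar; lift the pin straight up. Origin on the counter below the hole
- towel_stand: fixed steel towel-rail stand, foot 96x160x12 mm; origin on the counter under the foot's middle, x away from the robot at yaw 0, y along the clamping slot. Its head, clamped anywhere from -18 to +18 mm along y (not measured: feel or see it), carries two level plates and a web behind; it stands on a rubber cushion: from 3 N on it sinks 1 mm per 2.5 N, 9 mm at most, and springs back. The pin is home when its origin is 92 mm above the counter
- upper_mid (a point): point of the foot's frame 92 mm above its origin, in the top face of the upper plate (x -19 to 31 mm, 84 mm along y, 12 mm thick). Its vertical 14 mm hole with 1 mm chamfer lies at x = 0 and at the head's y, -18 to +18 mm from here: find it by sliding the pin's tip lightly over the plate along y, or by eye
- eye_mid (a point): as above, 76.5 mm up: top face of the arm's eye (36x36 mm, z 53.5 to 76.5 mm, 14 mm hole, 1 mm chamfer). Along y the eye sits up to 2 mm off the plates' holes and slides over under 1.5 N when the pin's tapered tip is pressed into it. The 10 mm round arm runs off 155 mm towards -y at z 65 mm
- lower_mid (a point): as above, 50 mm up: top face of the lower plate (10 mm thick), whose 14 mm hole is right below the upper one
- jar: loose wide jar with a green lid, 68x68x84 mm, a bystander; origin at its underside
- service_bell: loose domed counter bell, 84x84x59 mm, a bystander; origin at its underside
- spice_jar: loose spice jar with a screw cap, 46x46x106 mm, a bystander; origin at its underside

How it is judged (in metres and radians):
On the way, in this order (a step that is already met when the one before it is completed fails the run):
1. the pin is upright over the towel stand, its tip above the upper plate (horizontal distance between pin_tip and towel_stand below 0.035 m and z of pin_tip in the frame of towel_stand above 0.09 m and angle between pivot_pin's own z axis and vertical below 0.2 rad), for 0.05 s.
2. the tip is through the upper plate (horizontal distance between pin_tip and towel_stand below 0.026 m and z of pin_tip in the frame of towel_stand below 0.079 m and angle between pivot_pin's own z axis and vertical below 0.15 rad), for 0.05 s.
At the end, for the whole second after the job is handed in: The pin stands upright (within 0.06 rad) through all three holes, its collar on the upper plate (origin 89 to 94.5 mm above the counter, within 5 mm of the slot's line and 23 mm of the foot's middle), let go and at rest (z of pivot_pin in the frame of towel_stand between 0.089 and 0.0945 m and x of pivot_pin in the frame of towel_stand between -0.005 and 0.005 m and horizontal distance between pivot_pin and towel_stand below 0.023 m and angle between pivot_pin's own z axis and vertical below 0.06 rad and linear speed of pivot_pin below 0.02 m/s); the robot touches nothing.
It fails at once if the pin is pressed against the towel stand with more than 25 N (contact force between pivot_pin and towel_stand above 25 N).
It fails at once if a bystander (jar, bell or spice jar) is moved more than 20 mm (distance of any of jar, service_bell, spice_jar from where it was at the start of the episode above 0.02 m).
It also fails if it takes over 72 s, if anything falls off the work surface, if the arm or the gripper's body presses on something with over 40 N, if the wrist force passes 120 N, or if a joint passes its speed limit or range.

## Working session

There is one attempt and no reset: what is moved stays moved. The work goes in short steps, Python scripts to look and compute and a shell command to move; the robot and the scene stay as the last step left them, time stands still between calls to the robot, and variables do not carry over. Pictures are saved under pics/ and viewed, and the job is handed in when it is done.

```bash
ls; mkdir -p pics; cat > h.py <<'E'
from cell import *
import numpy as np, cv2
def ci(n):
    c=camera_info(n); return np.array(c["mtx"],float),np.array(c["xyz"],float),np.array(c["attitude"],float)
def world(n,u,v,d):
    K,t,R=ci(n); p=np.array([(u-K[0,2])/K[0,0]*d,(v-K[1,2])/K[1,1]*d,d]); return R@p+t
def onplane(n,u,v,z):
    K,t,R=ci(n); r=R@np.array([(u-K[0,2])/K[0,0],(v-K[1,2])/K[1,1],1]); return t+r*(z-t[2])/r[2]
def proj(n,P):
    K,t,R=ci(n); q=R.T@(np.array(P,float)-t); return K[:2,:2]@(q[:2]/q[2])+K[:2,2]
E
python3 - <<'E'
from h import *
for n in("scene","top"):
    print(n,camera_info(n))
    im,d=get_image(n); cv2.imwrite(f"pics/{n}0.png",im[:,:,::-1]); np.savez(f"{n}0.npz",im=im,d=d)
print(read_state())
E
```

```text
pics
scene {'mtx': array([[405.31740496,   0.        , 319.3303203 ],
       [  0.        , 405.31740496, 199.34906516],
       [  0.        ,   0.        ,   1.        ]]), 'xyz': array([-555.19432953, -785.83309272,  889.59524767]), 'attitude': array([[ 0.57583397, -0.43199366,  0.69411578],
       [-0.81751046, -0.294289  ,  0.49504609],
       [-0.00958613, -0.85251127, -0.52262094]])}
top {'mtx': array([[422.13818318,   0.        , 326.34873238],
       [  0.        , 422.13818318, 197.11040174],
       [  0.        ,   0.        ,   1.        ]]), 'xyz': array([ 318.42277762,  -54.56675611, 1367.9692216 ]), 'attitude': array([[ 0.02929117, -0.99079995,  0.13212681],
       [-0.9995438 , -0.02805957,  0.01117405],
       [-0.00736382, -0.13239383, -0.99116984]])}
{'time': 0.1, 'joint_pos': array([-7.47524018e+01,  5.25706293e+00,  7.05748621e+01, -2.47880317e-03,
        1.04267277e+02, -3.24747806e+00]), 'joint_velocities': array([-0.03690186, -0.1232583 , -0.20438419, -0.05327238,  0.10861628,
       -0.03185115]), 'joint_efforts': array([ 3.12248856e-03, -4.47857273e+01, -4.07570422e+01,  7.00693228e-02,
        2.84018187e-02, -1.05851261e-04]), 'tool_pos': array([ 190.25836706, -568.74849641,  221.63921746]), 'ee_rot': array([[-4.95797668e-04,  3.17212655e-01, -9.48354304e-01],
       [ 1.65943419e-03, -9.48352854e-01, -3.17213038e-01],
       [-9.99998500e-01, -1.73100504e-03, -5.62023938e-05]]), 'force': array([-0.08486535, -0.62881479,  0.6416933 ]), 'wrist_torque': array([-0.00026738,  0.01762063,  0.05182491]), 'finger_gap': 87.99123634470486}
```

View pics/scene0.png

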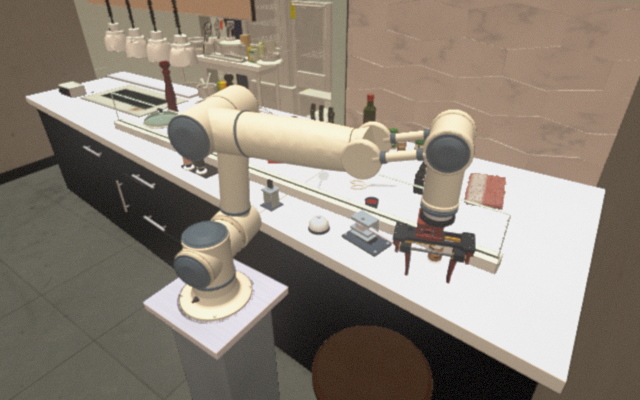

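View pics/top0.png

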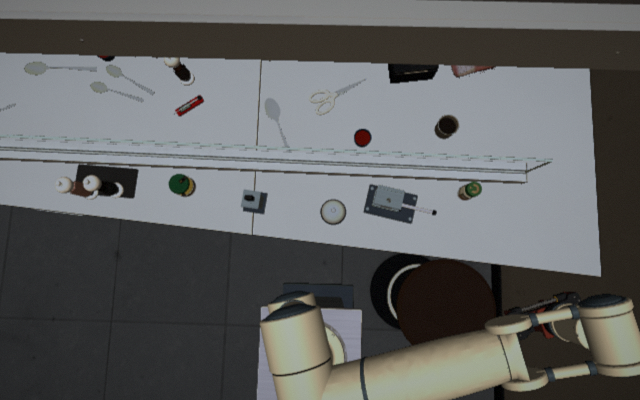

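The scene view shows the rest with the pin near (271,195), the bell at (319,225) and the stand at (365,232). The top view shows the rest at (252,200), bell at (333,211), stand at (393,202), jar at (181,184) and spice jar at (470,190). I'll zoom in on these.

```bash
python3 - <<'E'
from h import *
t=np.load("top0.npz");s=np.load("scene0.npz")
a=cv2.resize(t["im"][175:235,230:280],None,fx=8,fy=8,interpolation=cv2.INTER_CUBIC)
b=cv2.resize(t["im"][175:235,355:445],None,fx=8,fy=8,interpolation=cv2.INTER_CUBIC)[:,:,:]
out=np.hstack([a,b])[:, :800]
cv2.imwrite("pics/topz.png",np.hstack([a[:, :],b])[:,:,::-1][:, :1120] if 0 else cv2.resize(np.hstack([a,b]),(792,340))[:,:,::-1])
a=cv2.resize(s["im"][170:215,250:295],(400,400),interpolation=cv2.INTER_CUBIC)
b=cv2.resize(s["im"][205:255,340:390],(400,400),interpolation=cv2.INTER_CUBIC)
cv2.imwrite("pics/sz.png",np.hstack([a,b])[:,:,::-1])
d=t["d"]
H=np.zeros(d.shape)
P=np.array([[world("top",u,v,d[v,u]) if d[v,u]>0 else [0,0,0] for u in range(640)] for v in range(170,240)])
np.save("P.npy",P)
np.set_printoptions(linewidth=250)
print("rest z");print(P[190-170:216-170,240:268,2].round().astype(int))
print("stand z");print(P[182-170:224-170:2,362:440:2,2].round().astype(int))
E
```

```text
Traceback (most recent call last):
  File "h.py", line 6, in world
    K,t,R=ci(n); p=np.array([(u-K[0,2])/K[0,0]*d,(v-K[1,2])/K[1,1]*d,d]); return R@p+t
          ~~^^^
  File "h.py", line 4, in ci
    c=camera_info(n); return np.array(c["mtx"],float),np.array(c["xyz"],float),np.array(c["attitude"],float)
ValueError: time passes only in moves, steps and waits
```

View pics/topz.png

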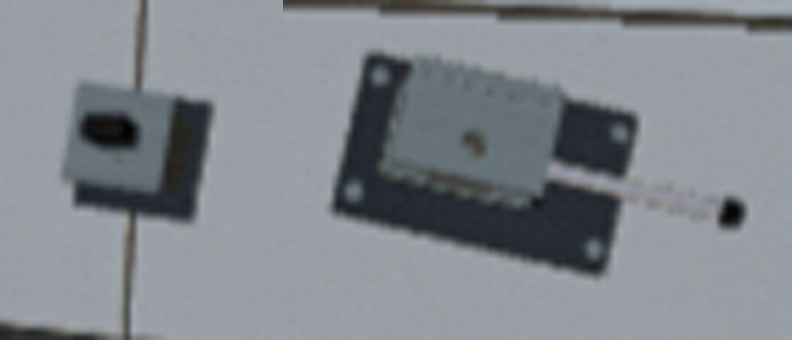

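View pics/sz.png

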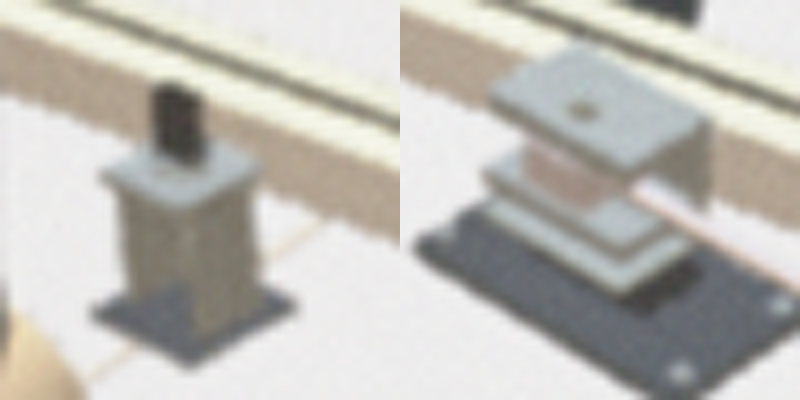

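Both zooms show the hole in the upper plate (top about (388.6,200.3)) and the black tab (top about (249,198)). Next I measure these.

```bash
cat > h.py <<'E'
from cell import *
import numpy as np, cv2
C={n:(np.array(c["mtx"],float),np.array(c["xyz"],float),np.array(c["attitude"],float)) for n in("scene","top") for c in [camera_info(n)]}
def ray(n,u,v):
    K,t,R=C[n]; u=np.asarray(u,float);v=np.asarray(v,float)
    return t, np.stack([(u-K[0,2])/K[0,0],(v-K[1,2])/K[1,1],np.ones_like(u)],-1)@R.T
def onplane(n,u,v,z):
    t,r=ray(n,u,v); return t+r*((z-t[2])/r[...,2])[...,None]
def world(n,u,v,d):
    t,r=ray(n,u,v); return t+r*np.asarray(d)[...,None]
def proj(n,P):
    K,t,R=C[n]; q=R.T@(np.array(P,float)-t); return K[:2,:2]@(q[:2]/q[2])+K[:2,2]
def tri(p,q):
    (a,r),(b,s)=ray("top",*p),ray("scene",*q)
    k=np.linalg.lstsq(np.stack([r,-s],1),b-a,rcond=None)[0]
    A,B=a+r*k[0],b+s*k[1]; return (A+B)/2,np.linalg.norm(A-B)
E
python3 - <<'E'
from h import *
np.set_printoptions(linewidth=250,precision=1,suppress=True)
t=np.load("top0.npz");s=np.load("scene0.npz")
g=lambda im:im.mean(2)
print("hole top");print(g(t["im"])[196:206,382:396].astype(int))
print("hole scene");print(g(s["im"])[213:224,355:371].astype(int))
print("tab top");print(g(t["im"])[192:207,240:260].astype(int))
print("tab scene");print(g(s["im"])[177:193,264:278].astype(int))
v,u=np.mgrid[170:240,0:640]
P=world("top",u,v,t["d"][170:240])
print("stand z");print(P[182-170:226-170:2,362:440:2,2].round().astype(int))
print("rest z");print(P[190-170:216-170,240:268,2].round().astype(int))
E
```

```text
hole top
[[109 109 110 110 112 111 112 111 111 110 112 110 111 111]
 [110 109 110 111 110 108 103 104 111 111 112 111 112 112]
 [111 111 111 110 105  85  77  87  99 111 111 111 111 113]
 [112 111 110 110  95  61  60  69  89 109 112 111 110 109]
 [113 112 113 110  97  82  75  64  84 107 109 112 110 110]
 [112 112 112 113 110 102  87  68  78 111 113 111 113 111]
 [112 112 112 111 111 105  98  87  97 113 114 111 112 115]
 [112 112 112 113 112 110 110 107 113 114 111 111 115 111]
 [106 110 112 113 111 113 114 112 113 112 112 111 113 111]
 [ 82  93  93  95 105 106 112 111 112 112 112 112 112 112]]
hole scene
[[195 192 194 191 190 193 193 192 190 189 190 195 203 216 223 222]
 [198 191 193 190 194 190 190 189 189 189 188 189 191 201 214 221]
 [194 193 193 189 191 188 192 189 193 191 196 190 190 188 195 201]
 [193 193 192 191 191 191 189 193 184 194 192 196 190 191 191 191]
 [187 192 194 193 191 188 182 172 177 183 189 191 191 192 192 192]
 [166 179 191 193 189 181 156 147 146 166 185 192 192 194 192 194]
 [138 152 175 184 192 186 166 147 146 160 185 192 193 189 192 192]
 [139 132 142 159 17
[... 9120 characters left out ...]
  -1   6]
 [  0   6   1   7  11  -3   3   5   6   3  10   7   8   2  10   8  10   3   9  13   2  10   4   9   7   4  -1   5]
 [  0   2  -3   2   6  11   3   8   9   6   6   6  13  12   8   7   7   7   7   5  -1   9   8   5  10   3  -4   2]
 [  1  -2   0  -6  -3  -1  -4   0   2   9   5   3   7  10   6   8   7  10   4   6   8   4  13   9   1   0  -1  -1]
 [  3   0   4  -1   0   6  -1  -1   2  -2  -5   3   2  -8  -4  -5  10   8   6   7  11   9   4   6  -1  -5  -2   7]
 [  1  -5  -1   0   3  -3  -2  -1  -2  -3   2  -4  -3 -15  -1   0   4   2   0  -2   4  -1   8   8   1   2   0  -3]
 [  0   1   1  -2   0   2  -1  -2  -2   0  -2  -5   3 -17   4  -2  -1   1  -2   3   1  -1   1   0   1   3   1  -4]]
```

```bash
cat > m.py <<'E'
from h import *
np.set_printoptions(linewidth=250,precision=2,suppress=True)
t=np.load("top0.npz");s=np.load("scene0.npz")
g=lambda im:im.mean(2)
def cen(im,u0,u1,v0,v1,bg,th=10):
    w=bg-g(im)[v0:v1,u0:u1]; w[w<th]=0; v,u=np.mgrid[v0:v1,u0:u1]
    return (u*w).sum()/w.sum(),(v*w).sum()/w.sum()
ht=cen(t["im"],384,393,196,204,111); hs=cen(s["im"],360,366,216,221,191,8)
print("hole",ht,hs,tri(ht,hs),onplane("top",*ht,92),onplane("scene",*hs,92))
v,u=np.mgrid[0:400,0:640]
P=world("top",u,v,t["d"])
def rect(m,z,name):
    n,l,st,_=cv2.connectedComponentsWithStats(m.astype(np.uint8))
    k=1+st[1:,4].argmax(); c=max(cv2.findContours((l==k).astype(np.uint8),0,1)[0],key=len)[:,0].astype(float)
    W=onplane("top",c[:,0],c[:,1],z)[:,:2].astype(np.float32)
    print(name,cv2.minAreaRect(W))
def box(u0,u1,v0,v1): return (u>=u0)&(u<u1)&(v>=v0)&(v<v1)
rect(box(360,412,180,220)&(P[...,2]>82),92,"plate")
rect(box(355,425,180,226)&(g(t["im"])<85),12,"foot(grey)")
rect(box(355,425,180,226)&(P[...,2]>6),12,"footany")
rect(box(236,262,185,212)&(abs(P[...,2]-81)<10)|box(236,258,192,204)&(P[...,2]>60),80,"resttop")
rect(box(236,270,185,216)&(P[...,2]>4),5,"restfoot")
tab=box(242,258,192,204)&(g(t["im"])<60)
rect(tab&(P[...,2]>112),121,"tab")
print("tabz",np.median(P[tab&(P[...,2]>115)][:,2]),"platez",np.median(P[box(375,395,190,196)][:,2]))
ps=world("scene",u,v,s["d"]); 
print("scene plate z",np.median(ps[213:216,358:366,2]), ps[179:189,266:275].reshape(-1,3)[:, 2].round().reshape(10,9))
for n,b in (("jar",(165,198,170,200)),("bell",(318,350,196,226)),("spice",(456,485,178,203))):
    m=box(*b)&(P[...,2]>15)&(P[...,2]<130); q=P[m]; print(n,q.min(0),q.max(0))
E
python3 m.py
```

```text
hole (np.float64(388.39884057971017), np.float64(199.70724637681158)) (np.float64(362.3904847396769), np.float64(218.43716337522443)) (array([ 485.38, -228.49,   91.91]), np.float64(1.7674618500242818)) [ 485.89 -229.21   92.  ] [ 484.54 -227.96   92.  ]
plate ((493.72430419921875, -230.98995971679688), (84.47740936279297, 60.93806838989258), 77.99004364013672)
foot(grey) ((484.1119689941406, -245.94703674316406), (158.31121826171875, 93.775390625), 78.04474639892578)
footany ((482.45013427734375, -261.9466247558594), (190.1939697265625, 100.9273681640625), 78.04781341552734)
resttop ((477.2270812988281, 192.33358764648438), (56.17644119262695, 54.344852447509766), 82.8849105834961)
restfoot ((477.2627258300781, 195.451904296875), (89.87220001220703, 77.30683898925781), 88.57694244384766)
tab ((475.3993835449219, 191.6317138671875), (12.036701202392578, 21.14690399169922), 1.6211142539978027)
tabz 121.51999225636723 platez 92.6539122980455
scene plate z 90.90180534296746 [[ 39. 118. 115. 120. 119.  43.  47.  47.  44.]
 [ 33. 119. 120. 115. 118. 123. 120.  47.  47.]
 [ 26. 115. 114. 118. 119. 115. 116.  37.  45.]
 [ 25. 111. 109. 111. 111. 116. 107.  37.  39.]
 [ 21. 104. 107. 106. 106. 108. 106.  31.  36.]
 [ 11.  97. 101. 103. 103. 104. 100.  22.  25.]
 [ 11.  97.  94.  97. 100. 102.  98.  78.  22.]
 [ 76.  87.  90.  92.  94.  94.  92.  92.  81.]
 [ 81.  78.  89.  90.  90.  90.  91.  84.  77.]
 [ 76.  84.  84.  82.  84.  88.  85.  83.  78.]]
jar [485.1  384.32  15.99] [550.53 448.84  93.2 ]
bell [414.94 -97.43  15.07] [489.42 -26.53  64.09]
spice [ 500.71 -546.83   15.02] [ 570.31 -448.7   114.68]
```

```bash
python3 - <<'E'
from h import *
np.set_printoptions(linewidth=220,precision=0,suppress=True)
t=np.load("top0.npz");s=np.load("scene0.npz")
v,u=np.mgrid[0:400,0:640]
P=world("top",u,v,t["d"]); Q=world("scene",u,v,s["d"])
for c in (250,390,500): print(c,[tuple(P[r,c].round().astype(int)[[0,2]]) for r in range(135,192,3)])
for c in (300,365,420,490): print("s",c,[tuple(Q[r,c].round().astype(int)) for r in range(150,262,7)])
a=cv2.resize(s["im"][130:280,240:540],(800,400),interpolation=cv2.INTER_CUBIC); cv2.imwrite("pics/gl.png",a[:,:,::-1])
E
```

```text
250 [(np.int64(703), np.int64(-1)), (np.int64(690), np.int64(7)), (np.int64(681), np.int64(3)), (np.int64(672), np.int64(-1)), (np.int64(608), np.int64(216)), (np.int64(652), np.int64(-1)), (np.int64(630), np.int64(49)), (np.int64(620), np.int64(49)), (np.int64(613), np.int64(37)), (np.int64(601), np.int64(45)), (np.int64(591), np.int64(48)), (np.int64(582), np.int64(45)), (np.int64(578), np.int64(14)), (np.int64(571), np.int64(-4)), (np.int64(560), np.int64(3)), (np.int64(551), np.int64(-3)), (np.int64(541), np.int64(-6)), (np.int64(530), np.int64(3)), (np.int64(521), np.int64(-4))]
390 [(np.int64(716), np.int64(-3)), (np.int64(707), np.int64(-7)), (np.int64(695), np.int64(-2)), (np.int64(685), np.int64(-3)), (np.int64(675), np.int64(-1)), (np.int64(665), np.int64(-2)), (np.int64(601), np.int64(216)), (np.int64(644), np.int64(1)), (np.int64(624), np.int64(42)), (np.int64(613), np.int64(46)), (np.int64(605), np.int64(38)), (np.int64(594), np.int64(46)), (np.int64(585), np.int64(44)), (np.int64(575), np.int64(41)), (np.int64(570), np.int64(20)), (np.int64(563), np.int64(0)), (np.int64
[... 3005 characters left out ...]
184), np.int64(-279), np.int64(-331)), (np.int64(1367), np.int64(-438), np.int64(-3)), (np.int64(1292), np.int64(-458), np.int64(-3)), (np.int64(1141), np.int64(-492), np.int64(38)), (np.int64(1082), np.int64(-509), np.int64(36)), (np.int64(1025), np.int64(-525), np.int64(34)), (np.int64(969), np.int64(-540), np.int64(34)), (np.int64(944), np.int64(-550), np.int64(17)), (np.int64(923), np.int64(-560), np.int64(-1)), (np.int64(877), np.int64(-573), np.int64(-3)), (np.int64(829), np.int64(-586), np.int64(-3)), (np.int64(783), np.int64(-599), np.int64(-2)), (np.int64(738), np.int64(-611), np.int64(0)), (np.int64(698), np.int64(-622), np.int64(-1)), (np.int64(592), np.int64(-641), np.int64(48))]
```

View pics/gl.png

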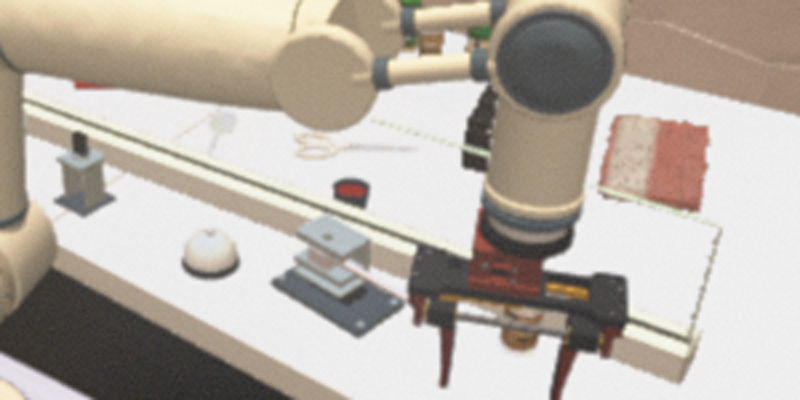

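Nearby hazards: the glass screen stands at x≈600 with its top at 216 mm, and the body will clear it. The hole is at about (485.4,-228.5,92) and the tab at about (475.5,191.7) with its top at 121. I turn the tool to azimuth 0 and rise.

```bash
python3 - <<'E'
from h import *
print(proj("scene",[475.4,191.6,121]),proj("scene",[477,192.3,80]))
E
python3 -m crank '[[-1,0,0,-0.178,0,0,-1],[-1,0,0,-0.178,0,0,-1],[-1,0,0,-0.178,0,0,-1],[-1,0,0,-0.178,0,0,-1],[0,0,0,-0.178,0,0,-1],[0,0,0,-0.178,0,0,-1],[0,0,0,-0.178,0,0,-1],[0,0,0,0,0,0,-1]]' 25
```

```text
[269.13936238 179.6967981 ] [270.03195565 188.47446526]
time: 1.1
tool_pos: [190.3, -568.9, 262.1]
ee_rot: [[-0.0, 1.0, -0.004], [0.001, -0.004, -1.0], [-1.0, -0.0, -0.001]]
force: [0.4, 0.0, 0.8]
finger_gap: 87.9
```

```bash
python3 -m crank '[[0,2,-5.4,0,0,0,-1],[0,2,-5.4,0,0,0,-1],[0,2,-5.4,0,0,0,-1],[0,2,-5.4,0,0,0,-1],[0,2,-5.4,0,0,0,-1],[0,2,-5.4,0,0,0,-1],[0,2,-5.4,0,0,0,-1],[0,2,-5.4,0,0,0,-1]]' && python3 -m crank '[[0,2,-5.4,0,0,0,-1],[0,2,-5.4,0,0,0,-1],[0,2,-5.4,0,0,0,-1],[0,2,-5.4,0,0,0,-1],[0,2,-5.4,0,0,0,-1],[0,2.5,-5.4,0,0,0,-1],[0,0,0,0,0,0,-1],[0,0,0,0,0,0,-1]]'
```

```text
time: 2.1
tool_pos: [351.4, -135.6, 262.6]
ee_rot: [[0.001, 1.0, -0.007], [-0.0, -0.007, -1.0], [-1.0, 0.001, 0.0]]
force: [1.2, -0.3, 0.7]
finger_gap: 87.5
time: 3.1
tool_pos: [476.7, 186.3, 262.3]
ee_rot: [[-0.001, 1.0, -0.004], [-0.001, -0.004, -1.0], [-1.0, -0.001, 0.001]]
force: [0.1, -1.0, -0.1]
finger_gap: 87.2
```

```bash
python3 -m crank '[[3,-0.1,-0.55,0,0,0,-1],[4,0,0,0,0,0,-1],[4,0,0,0,0,0,-1],[3,0,0,0,0,0,-1],[2,0,0,0,0,0,-1],[0,0,0,0,0,0,-1]]' && python3 - <<'E'
from h import *
im,d=get_image("scene"); a=cv2.resize(im[130:230,200:340],(784,560),interpolation=cv2.INTER_CUBIC); cv2.imwrite("pics/g1.png",a[:,:,::-1])
im,d=get_image("top"); a=cv2.resize(im[150:250,190:330],(784,560),interpolation=cv2.INTER_CUBIC); cv2.imwrite("pics/g1t.png",a[:,:,::-1])
E
```

```text
time: 3.85
tool_pos: [475.2, 190.9, 101.8]
ee_rot: [[-0.002, 1.0, -0.004], [-0.001, -0.004, -1.0], [-1.0, -0.002, 0.001]]
force: [-0.3, -0.4, 0.6]
finger_gap: 88.1
```

View pics/g1.png

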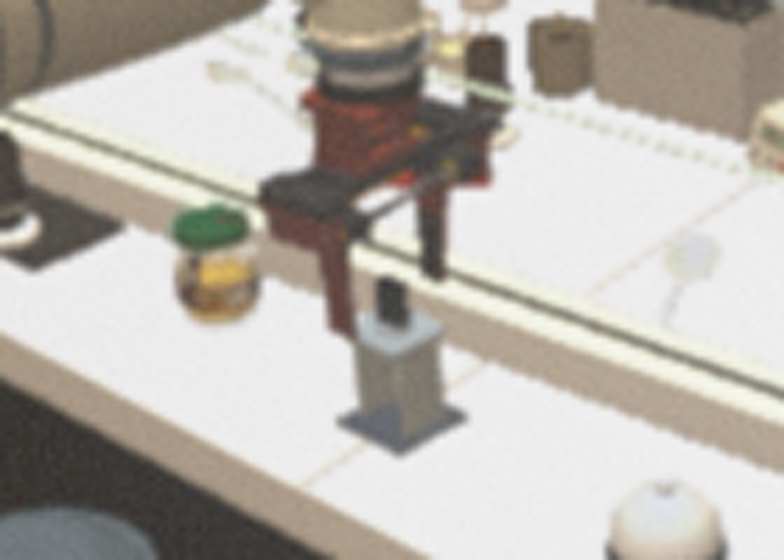

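The fingers straddle the tab (crop (392,300)), one on each side, so I lower and grip.

```bash
python3 -m crank '[[0.6,0,-0.07,0,0,0,-1],[0.6,0,0,0,0,0,-0.3],[0,0,0,0,0,0,0.3],[0,0,0,0,0,0,1],[0,0,0,0,0,0,1],[0,0,0,0,0,0,1],[0,0,0,0,0,0,1],[0,0,0,0,0,0,1]]' 30
```

```text
time: 4.95
tool_pos: [475.9, 192.6, 90.7]
ee_rot: [[0.0, 1.0, -0.002], [-0.0, -0.002, -1.0], [-1.0, 0.0, 0.0]]
force: [0.1, 0.7, -0.2]
finger_gap: 21.7
```

```bash
python3 -m crank '[[0,0,0,0,0,0,1],[0,0,0,0,0,0,1],[0,0,0,0,0,0,1],[0,0,0,0,0,0,1]]' 30
```

```text
time: 5.45
tool_pos: [479.1, 192.6, 91.7]
ee_rot: [[0.008, 1.0, -0.003], [0.001, -0.003, -1.0], [-1.0, 0.008, -0.001]]
force: [10.9, 0.1, -2.7]
finger_gap: 13.8
```

```bash
python3 -m crank '[[0,0.2,0,0,0,0,1],[0,0.2,0,0,0,0,1],[0,0,0,0,0,0,1]]' 40
```

```text
time: 5.82
tool_pos: [479.7, 192.6, 90.7]
ee_rot: [[-0.0, 1.0, -0.002], [-0.0, -0.002, -1.0], [-1.0, -0.0, 0.0]]
force: [-0.5, -0.1, 1.6]
finger_gap: 14.2
```

```bash
python3 -m crank '[[-0.5,0,0,0,0,0,1],[-1,0,0,0,0,0,1],[-2,0,0,0,0,0,1],[-2,0,0,0,0,0,1],[-3,0,0,0,0,0,1],[-3,0,0,0,0,0,1],[0,0,0,0,0,0,1],[0,0,0,0,0,0,1]]' && python3 - <<'E'
from h import *
for n,b in (("scene",(110,210,200,340)),("top",(150,250,190,330))):
    im,d=get_image(n); np.savez(n+"1.npz",im=im,d=d); a=cv2.resize(im[b[0]:b[1],b[2]:b[3]],(784,560),interpolation=cv2.INTER_CUBIC); cv2.imwrite(f"pics/l_{n}.png",a[:,:,::-1])
print(read_state()["tool_pos"],read_state()["force"])
E
```

```text
time: 6.82
tool_pos: [479.5, 192.5, 205.1]
ee_rot: [[-0.001, 1.0, -0.002], [-0.0, -0.002, -1.0], [-1.0, -0.001, 0.0]]
force: [-0.8, -0.2, -1.5]
finger_gap: 13.5
[479.20529754 192.40391815 204.00840816] [-0.21271012 -0.41306656 -1.68785804]
```

View pics/l_scene.png

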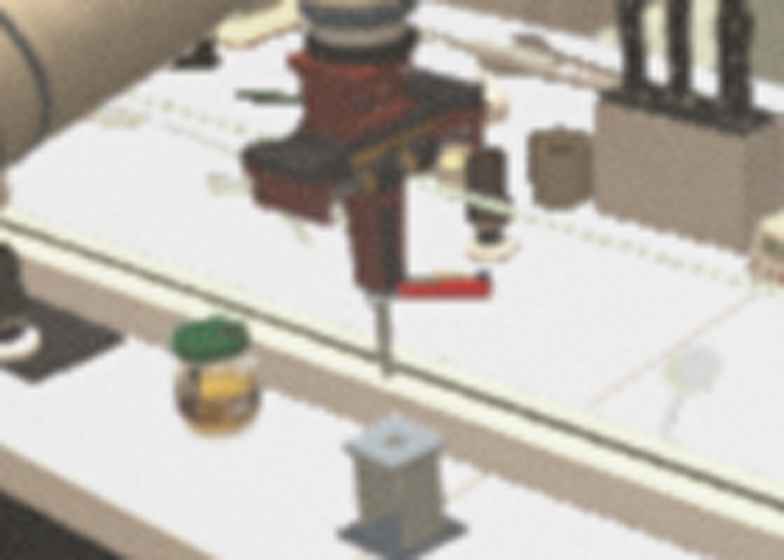

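View pics/l_top.png

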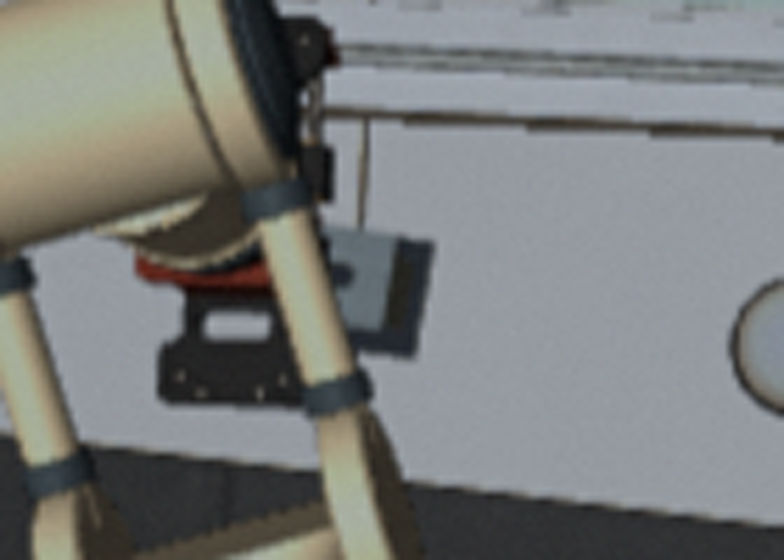

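The pin hangs upright in the gripper, with its tip near crop (386,372) in the scene view. The empty rest hole is now visible, so I use it to calibrate the camera-to-robot offset.

```bash
python3 - <<'E'
from h import *
np.set_printoptions(linewidth=200,precision=2,suppress=True)
s=np.load("scene1.npz")["im"];t=np.load("top1.npz")["im"]
print(s.mean(2)[184:194,264:280].astype(int)); print(t.mean(2)[192:206,246:262].astype(int))
def cen(im,u0,u1,v0,v1,bg,th):
    w=bg-im.mean(2)[v0:v1,u0:u1]; w[w<th]=0; v,u=np.mgrid[v0:v1,u0:u1]
    return (u*w).sum()/w.sum(),(v*w).sum()/w.sum()
c=cen(s,267,275,185,193,186,9);print(c,onplane("scene",*c,80))
E
python3 -m crank '[[0,0,1,0,0,0,1],[0,0,2,0,0,0,1],[0,0,3,0,0,0,1],[0,0,4,0,0,0,1],[0,0,4,0,0,0,1],[0,0,4,0,0,0,1],[0,0,4,0,0,0,1],[0,0,4,0,0,0,1]]'
python3 - <<'E'
from h import *
np.set_printoptions(linewidth=200,precision=2,suppress=True)
im,d=get_image("top"); np.savez("top2.npz",im=im,d=d)
print(im.mean(2)[192:206,244:260].astype(int))
E
```

```text
[[164 162 163 170 176 182 198 190 176 171 165 163 162 161 164 169]
 [183 170 177 180 194 191 195 194 188 186 176 171 165 164 162 163]
 [215 188 191 189 193 193 188 190 193 193 190 189 179 175 167 163]
 [212 193 196 192 190 181 174 177 185 190 193 190 191 187 177 165]
 [199 192 190 189 182 159 152 160 173 187 191 191 192 186 174 164]
 [188 189 190 188 177 166 164 165 178 192 190 186 179 173 157 155]
 [164 180 183 192 190 185 186 184 184 186 180 169 151 138 148 166]
 [137 152 168 179 186 189 187 185 180 168 151 137 122 128 160 191]
 [122 123 135 149 166 178 180 168 153 133 119 116 121 131 177 226]
 [123 122 123 130 133 145 146 134 126 116 116 117 117 127 177 234]]
[[ 58  39  65 100 107 108 106 104 107 108 107 108 109 109 103  84]
 [ 74  20  39  94 106 107 104 107 107 108 106 107 107 103  82  45]
 [ 84  31  40 106 109 108 105 105 105 108 109 107 108 103  74  40]
 [ 94  46  44 107 111 110 109 109 109 108 107 108 107 102  62  36]
 [107  67  42  88  94  97 103 111 110 110 109 108 108 102  53  34]
 [117  82  34  48  52  59  79 102 108 108 108 108 110 101  50  34]
 [124  92  48  40  39  40  
[... 995 characters left out ...]
 109 110 109 110 110 106 101]
 [107 110 109 110 107  98  90  93 103 110 111 111 110 110 113 102]
 [109 108 108 105  94  62  50  58  79 100 110 111 110 109 111 102]
 [110 110 108 106  81  44  41  40  52  88 108 107 106 107 108  93]
 [109 109 110 106  80  42  37  40  51  86 105 107 109 106 105  84]
 [109 109 110 109  92  57  48  46  67  98 108 110 108 107 104  75]
 [108 111 109 110 104  86  79  79  94 107 108 109 107 108 101  62]
 [109 110 109 111 111 109 108 107 108 110 108 108 107 108 100  52]
 [113 112 111 109 111 112 110 112 110 108 108 106 110 111 100  48]
 [111 110 111 113 111 112 110 111 113 109 109 109 109 108  93  43]
 [108 109 110 109 108 108 109 109 109 109 109 108 109 106  85  39]]
```

```bash
python3 - <<'E'
from h import *
np.set_printoptions(linewidth=200,precision=2,suppress=True)
def cen(im,u0,u1,v0,v1,bg,th):
    w=bg-im.mean(2)[v0:v1,u0:u1]; w[w<th]=0; v,u=np.mgrid[v0:v1,u0:u1]
    return (u*w).sum()/w.sum(),(v*w).sum()/w.sum()
a=cen(np.load("top2.npz")["im"],246,255,194,204,109,9); b=cen(np.load("scene1.npz")["im"],268,273,187,190,190,8)
print(a,b,onplane("top",*a,80),onplane("scene",*b,80),tri(a,b))
E
```

```text
(np.float64(250.35263303005243), np.float64(198.66666666666669)) (np.float64(270.0644329896907), np.float64(188.23453608247422)) [478.65 193.86  80.  ] [478.53 193.47  80.  ] (array([478.75, 193.82,  79.78]), np.float64(0.21552671434029944))
```

The rest hole read from both cameras is (478.7,193.7); the robot's own pose there was (479.6,192.6), so the offset is about (+0.9,-1.1). My target TCP is (486.3,-229.5).

```bash
python3 -m crank '[[0,0.3,4,0,0,0,1],[0,0.4,4,0,0,0,1],[0,0,4,0,0,0,1],[0,0,2.8,0,0,0,1],[0,0,0.9,0,0,0,1],[1,0,0,0,0,0,1],[1.2,0,0,0,0,0,1],[0,0,0,0,0,0,1]]' && python3 - <<'E'
from h import *
for n,b in (("scene",(170,270,300,440)),("top",(150,250,320,460))):
    im,d=get_image(n); np.savez(n+"3.npz",im=im,d=d); a=cv2.resize(im[b[0]:b[1],b[2]:b[3]],(784,560),interpolation=cv2.INTER_CUBIC); cv2.imwrite(f"pics/s_{n}.png",a[:,:,::-1])
print(read_state()["tool_pos"],read_state()["force"])
E
```

```text
time: 8.98
tool_pos: [485.5, -223.1, 181.7]
ee_rot: [[-0.003, 1.0, -0.001], [0.002, -0.001, -1.0], [-1.0, -0.003, -0.002]]
force: [-0.5, 0.2, -1.9]
finger_gap: 13.9
[ 486.01906301 -223.6270075   183.37065691] [-0.11373811  0.23378056 -0.11217114]
```

View pics/s_scene.png

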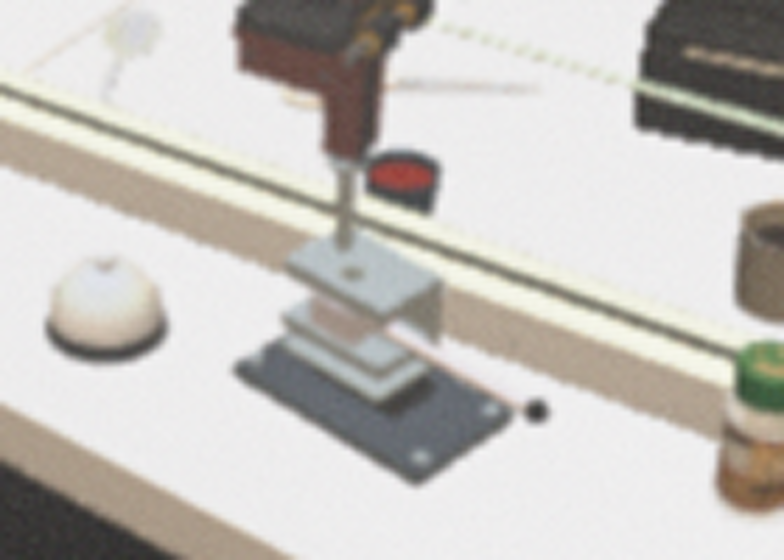

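View pics/s_top.png

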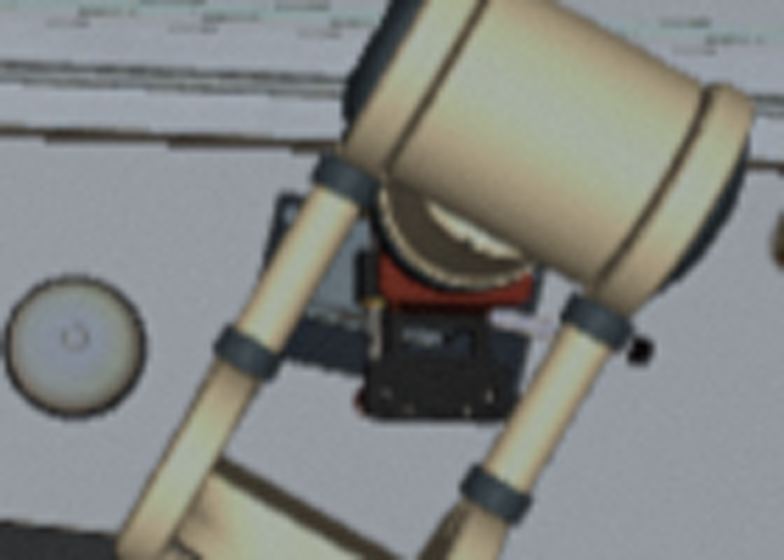

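```bash
python3 -m crank '[[0,0,0.3,0,0,0,1],[0,0,0.3,0,0,0,1],[0.5,0,0,0,0,0,1],[0,0,0,0,0,0,1],[0,0,0,0,0,0,1]]' && python3 - <<'E'
from h import *
np.set_printoptions(linewidth=200,precision=2,suppress=True)
im,d=get_image("scene"); np.savez("scene4.npz",im=im,d=d)
for i in range(1): print(read_state()["tool_pos"],read_state()["force"])
print(im.mean(2)[196:224,354:372].astype(int))
print(proj("scene",[486.3,-229.5,172]),proj("scene",[485.4,-228.4,107]),proj("scene",[485.4,-228.4,165]))
E
```

```text
time: 9.7
tool_pos: [485.9, -230.4, 178.5]
ee_rot: [[-0.0, 1.0, -0.002], [0.0, -0.002, -1.0], [-1.0, -0.0, -0.0]]
force: [0.3, 0.2, -1.8]
finger_gap: 14.0
[ 485.99 -230.4   178.63] [-0.31  0.73 -1.21]
[[236 237 236 237 227 168  98  82  81  81  82  80  75  71  81 126 184 199]
 [235 237 237 238 228 164 102  82  84  86  85  83  71  71  75  91 112 119]
 [236 238 238 238 228 187 123  91  88  86  77  79  77  82  80  80  84  83]
 [236 237 236 238 237 223 169 133 122 108  93  87  92 103  95  90  94  92]
 [235 236 238 238 238 231 202 174 164 146 128 115 119 128 108  96 101  96]
 [228 235 236 236 236 233 217 189 163 154 154 140 132 117 100  99  99  96]
 [234 237 234 232 235 238 231 218 163 133 129 114 101  94  92  95  96 100]
 [232 236 237 235 237 235 231 220 162 130 119  99  83  80  85  90  92  95]
 [201 222 228 233 234 237 235 223 159 124 119 105 106  90  79  78  74  77]
 [139 157 180 205 222 228 232 219 155 123 122 143 171 159 128  99  84  81]
 [163 147 132 135 152 179 207 200 144 126 141 186 227 228 203 167 149 130]
 [228 208 171 146 132 126 139 141 129 130 166 216 236 237 234 233 227 206]
[... 549 characters left out ...]
88 190 179 145 140 160 186 192 192 191 193 203 217]
 [195 192 194 193 190 192 191 184 172 164 175 191 191 192 190 189 189 195]
 [176 188 192 192 194 190 191 179 171 171 181 188 190 192 191 192 189 190]
 [151 167 181 192 191 191 180 162 145 146 164 184 190 193 193 189 193 193]
 [128 137 154 177 185 188 187 165 148 146 161 185 191 191 190 193 189 190]
 [159 139 132 144 161 179 182 184 177 179 184 193 192 189 192 192 191 191]
 [209 173 140 128 134 147 164 177 186 189 193 194 195 194 193 195 194 189]
 [226 201 173 154 138 130 136 150 169 180 188 193 189 194 191 194 193 191]
 [214 182 166 168 163 150 140 131 138 148 169 181 189 193 191 194 189 177]]
[364.13 198.79] [362.82 214.79] [363.62 200.57]
```

The pin (column 362.9) lines up with the hole (362.4) in the scene view. I descend gently, watching the force.

```bash
python3 -m crank '[[0.4,0,-0.04,0,0,0,1],[0.4,0,0,0,0,0,1],[0.3,0,0,0,0,0,1],[0.1,0,0,0,0,0,1],[0.1,0,0,0,0,0,1],[0.1,0,0,0,0,0,1],[0,0,0,0,0,0,1]]'
```

```text
time: 10.62
tool_pos: [486.0, -230.0, 164.6]
ee_rot: [[0.0, 1.0, -0.002], [0.0, -0.002, -1.0], [-1.0, 0.0, -0.0]]
force: [-0.5, 0.4, -0.6]
finger_gap: 13.6
```

```bash
python3 -m crank '[[0.2,0,0,0,0,0,1],[0.2,0,0,0,0,0,1],[0,0,0,0,0,0,1]]'
```

```text
time: 11.0
tool_pos: [485.9, -229.9, 160.3]
ee_rot: [[-0.0, 1.0, -0.002], [0.0, -0.002, -1.0], [-1.0, -0.0, -0.0]]
force: [-0.3, -0.5, -1.2]
finger_gap: 13.9
```

No contact force with the tip already below 92, so it is in the hole. Continuing.

```bash
python3 -m crank '[[0.2,0,0,0,0,0,1],[0.2,0,0,0,0,0,1],[0.2,0,0,0,0,0,1],[0.2,0,0,0,0,0,1],[0,0,0,0,0,0,1],[0,0,0,0,0,0,1]]'
```

```text
time: 11.75
tool_pos: [486.0, -230.0, 152.6]
ee_rot: [[0.0, 1.0, -0.002], [0.0, -0.002, -1.0], [-1.0, 0.0, -0.0]]
force: [0.4, 1.4, -1.9]
finger_gap: 13.8
```

```bash
python3 -m crank '[[0.2,0,0,0,0,0,1],[0.2,0,0,0,0,0,1],[0.1,0,0,0,0,0,1],[0,0,0,0,0,0,1]]'
```

```text
time: 12.25
tool_pos: [486.0, -229.9, 147.5]
ee_rot: [[-0.0, 1.0, -0.002], [0.0, -0.002, -1.0], [-1.0, -0.0, -0.0]]
force: [1.0, 0.6, -1.9]
finger_gap: 13.6
```

```bash
python3 -m crank '[[0.2,0,0,0,0,0,1],[0.2,0,0,0,0,0,1],[0,0,0,0,0,0,1]]'
```

```text
time: 12.62
tool_pos: [486.0, -230.0, 143.4]
ee_rot: [[-0.0, 1.0, -0.002], [0.0, -0.002, -1.0], [-1.0, -0.0, -0.0]]
force: [0.6, 0.6, -1.8]
finger_gap: 14.4
```

```bash
python3 -m crank '[[0.2,0,0,0,0,0,1],[0.2,0,0,0,0,0,1],[0.2,0,0,0,0,0,1],[0,0,0,0,0,0,1]]'
```

```text
time: 13.12
tool_pos: [486.0, -229.9, 137.3]
ee_rot: [[-0.0, 1.0, -0.002], [0.0, -0.002, -1.0], [-1.0, -0.0, -0.0]]
force: [1.1, 0.5, -1.4]
finger_gap: 13.6
```

```bash
python3 -m crank '[[0.3,0,0,0,0,0,1],[0.3,0,0,0,0,0,1],[0.3,0,0,0,0,0,1],[0.2,0,0,0,0,0,1],[0,0,0,0,0,0,1]]'
```

```text
time: 13.75
tool_pos: [486.0, -229.9, 126.3]
ee_rot: [[-0.0, 1.0, -0.002], [0.0, -0.002, -1.0], [-1.0, -0.0, -0.0]]
force: [1.0, -0.5, -0.8]
finger_gap: 13.6
```

```bash
python3 -m crank '[[0.2,0,0,0,0,0,1],[0.2,0,0,0,0,0,1],[0.2,0,0,0,0,0,1],[0,0,0,0,0,0,1]]'
```

```text
time: 14.25
tool_pos: [486.0, -230.0, 120.3]
ee_rot: [[-0.0, 1.0, -0.002], [0.0, -0.002, -1.0], [-1.0, -0.0, -0.0]]
force: [1.4, 0.2, -1.9]
finger_gap: 13.8
```

```bash
python3 -m crank '[[0.3,0,0,0,0,0,1],[0.3,0,0,0,0,0,1],[0.3,0,0,0,0,0,1],[0.3,0,0,0,0,0,1],[0.2,0,0,0,0,0,1],[0,0,0,0,0,0,1]]'
```

```text
time: 15.0
tool_pos: [486.0, -229.9, 106.3]
ee_rot: [[-0.0, 1.0, -0.002], [0.0, -0.002, -1.0], [-1.0, -0.0, -0.0]]
force: [2.0, 0.2, -2.1]
finger_gap: 13.9
```

```bash
python3 -m crank '[[0.1,0,0,0,0,0,1],[0.1,0,0,0,0,0,1],[0.1,0,0,0,0,0,1],[0,0,0,0,0,0,1]]'
```

```text
time: 15.5
tool_pos: [486.0, -230.0, 103.6]
ee_rot: [[0.0, 1.0, -0.002], [-0.0, -0.002, -1.0], [-1.0, 0.0, 0.0]]
force: [2.9, 0.7, -0.5]
finger_gap: 13.9
```

```bash
python3 -m crank '[[0.1,0.05,0,0,0,0,1],[0.05,0,0,0,0,0,1],[0,0,0,0,0,0,1]]'
```

```text
time: 15.88
tool_pos: [486.4, -230.1, 102.5]
ee_rot: [[-0.0, 1.0, -0.002], [-0.0, -0.002, -1.0], [-1.0, -0.0, 0.0]]
force: [0.0, 0.9, 3.3]
finger_gap: 13.6
```

Collar contact: about 5 N up at TCP 102.5, as expected. Now release and look.

```bash
python3 -m crank '[[0,0,0,0,0,0,0.5],[0,0,0,0,0,0,0],[0,0,0,0,0,0,-0.3],[0,0,0,0,0,0,-0.6],[0,0,0,0,0,0,-0.6]]' && python3 -m crank '[[-1,0,0,0,0,0,-0.6],[-3,0,0,0,0,0,-0.6],[-4,0,0,0,0,0,-0.6],[-4,0,0,0,0,0,-0.6],[-4,0,0,0,0,0,-0.6],[0,0,3,0,0,0,-0.6],[0,0,5,0,0,0,-0.6],[0,0,5,0,0,0,-0.6]]' && python3 -m crank '[[0,0,5,0,0,0,-0.6],[0,0,5,0,0,0,-0.6],[0,0,2,0,0,0,-0.6],[0,0,0,0,0,0,-0.6],[0,0,0,0,0,0,-0.6]]' && python3 - <<'E'
from h import *
np.set_printoptions(linewidth=200,precision=2,suppress=True)
for n,b in (("scene",(170,270,300,440)),("top",(150,250,320,460))):
    im,d=get_image(n); np.savez(n+"5.npz",im=im,d=d); a=cv2.resize(im[b[0]:b[1],b[2]:b[3]],(784,560),interpolation=cv2.INTER_CUBIC); cv2.imwrite(f"pics/f_{n}.png",a[:,:,::-1])
v,u=np.mgrid[0:400,0:640]; P=world("top",u,v,d); m=(P[...,2]>115)&(P[...,2]<150)&(abs(P[...,0]-485)<30)&(abs(P[...,1]+229)<30)
print(m.sum(),np.median(P[m],0))
E
```

```text
time: 16.5
tool_pos: [486.5, -230.0, 102.1]
ee_rot: [[-0.0, 1.0, -0.002], [0.0, -0.002, -1.0], [-1.0, -0.0, -0.0]]
force: [-0.1, 0.7, 0.5]
finger_gap: 58.3
time: 17.5
tool_pos: [486.4, -361.2, 263.4]
ee_rot: [[0.001, 1.0, -0.001], [-0.001, -0.001, -1.0], [-1.0, 0.001, 0.001]]
force: [0.2, 0.2, -0.1]
finger_gap: 70.3
time: 18.12
tool_pos: [486.3, -479.2, 262.8]
ee_rot: [[0.001, 1.0, -0.001], [-0.0, -0.001, -1.0], [-1.0, 0.001, 0.0]]
force: [-0.3, 0.6, 0.4]
finger_gap: 70.0
45 [ 482.34 -228.11  132.92]
```

View pics/f_scene.png

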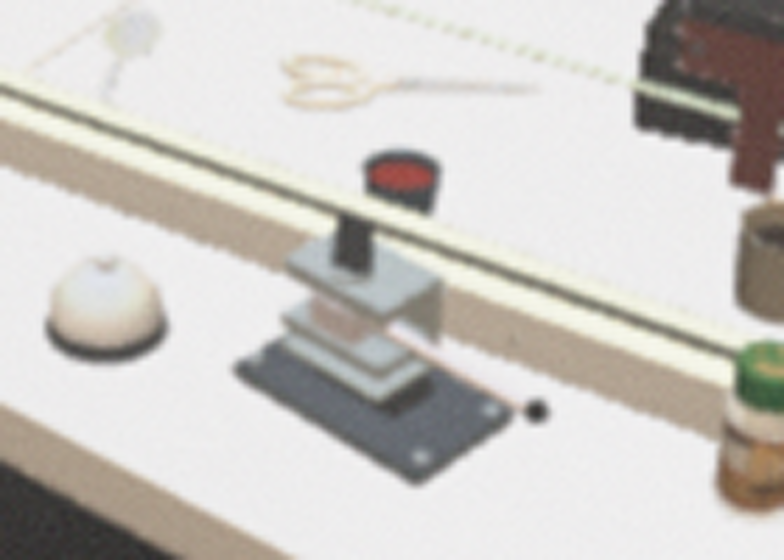

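View pics/f_top.png

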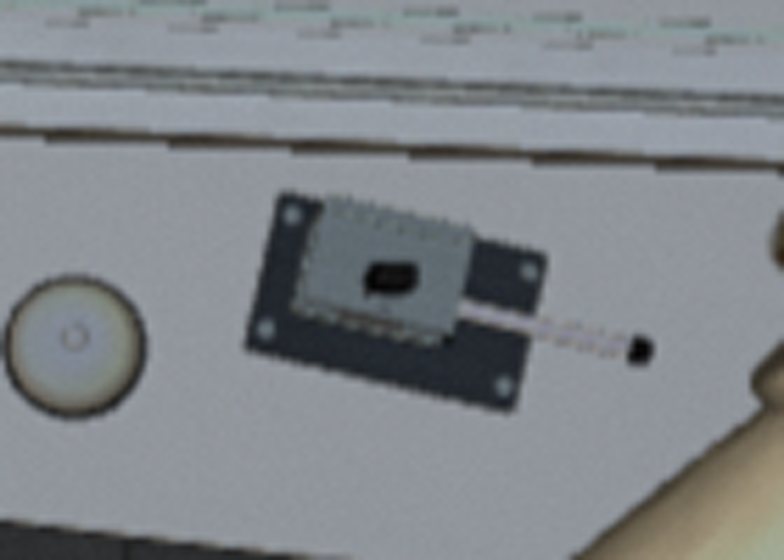

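The collar sits on the plate (crop (352,270)) with the tab upright. The tab top measures 132.9 mm, and 92 + 41 = 133 is the seated height. The bell and spice jar look undisturbed and the gripper is clear.

```bash
python3 -c "
from cell import *
print(close_job())"
```

```text
the job is handed in; nothing more can be done
None
```

The pivot pin is in place through the upper plate, the arm's eye and the lower plate, with its collar flat on the upper plate. I released it and handed the job in at about 18 s; no verdict was reported.

- **How it went:** I gripped the pin by its tab and lifted it straight out of the rest. I found the plate's hole in both camera views, at about (485, -228.5, 92). The pin went in on the first try, so no sliding search was needed.
- **Force:** readings stayed within about 3 N on the way down. When the collar landed, the upward push was about 5 N.
- **Final checks:** the tab's top measures 132.9 mm above the counter, and a seated pin gives 133 mm. The pin looks upright in both views. The gripper was about 160 mm above and 250 mm to one side of it.
- **Bystanders:** the bell and spice jar look unmoved in the last pictures. I didn't look at the jar again after lifting the pin, but nothing went near it.
- **Disagreements:**
  - My first estimate of the tab was about 4 mm off in x. The grip showed this as 11 N sideways against the rest, and I relieved it before lifting.
  - The foot's outline put the hole about 2.5 mm away from where it was seen directly, so I used the direct sighting.

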